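Lock up the ring case on the market stall

ROBOT

A 6-joint arm with a two-finger parallel gripper is mounted at the origin on the work surface. World frame = base frame: x ahead of the robot, y to its left, z up, the work surface at z = 0. Lengths are in m, angles in rad, forces in N, time in s.
With the tool pointing down it reaches from about 0.35 to 0.85 m from the base axis. Payload 8.1 kg.
Tool frame: the origin (TCP) lies on the centre line of the jaws, within the pads' length; the fingertips stand 19 mm ahead of it and the grasp point (between the pads) is the TCP (robot.tips_ahead is the distance from the TCP to the fingertips, in m); y points along the fingers, z is the direction in which the jaws open and shut, and the axes are right-handed (so a half turn about y gives the same grasp; the last joint's range is limited). The gripper opens to 93 mm and grips with 3 to 60 N. Pads are 15 mm wide; open, the fingers measure 128 mm over their backs; the gripper's body (75 mm by 188 mm) begins 65 mm behind the grasp point.
Start: joints at [-1.327, 0.13, 1.488, -0, 1.523, -0.085], TCP at [0.194, -0.568, 0.238] pointing down, gripper open.
Joint ranges: [-2.96, 2.96], [-0.89, 2.26], [0.02, 2.5], [-1.34, 4.48], [0, 2.73], [-2.66, 2.66]. Speed limits (rad/s): [2.39, 2.39, 2.79, 3.14, 3.14, 3.14].

INTERFACE

Orientations are given as a rotation vector (axis times angle).
In Python, from plant import robot, imaging, models gives the robot as it stands.
- The arm moves only by the tool carry_out, never from a script. Its argument "motion" is one flat list of numbers, 7 for each row, row after row: the shift along the tool's x, y, z in m, then the turn, a rotation vector about the tool's x, y, z in degrees, then the opening, from -1 (shut) to 1 (fully open). A call has exactly 5 rows; each row shifts and turns the pose as measured when the row begins, along the tool's axes as they then stand; what a row does not reach is not made up. A row lasts 1/10 s, in which the tool goes at most 50 mm and 8.59 degrees, less where a joint would pass 70% of its speed; a pose out of reach is approached as far as the arm can. A call is refused whole if a number of a shift passes 0.05 or a number of a turn 8.59, either way. A call with a gripper value outside its range is refused whole. The fingers move at their own pace and stop on an object; "squeeze" is the grip in N (left out, the last holds). Time passes only in rows, so rows that do not move let the fingers close, or fill a call up. It gives the time, the measured TCP pose, the force and the opening at its end, in the units of the state.
- robot.read_state(): the state, without advancing time (a new reading comes with each control period).
- imaging.read_camera(name): name is "scene" or "top" or "wrist"; returns the picture (480x640x3 uint8, blue, green, red); there is no depth.
- imaging.camera_model(name): a dict with "K" (3x3 intrinsics, pixels), "position" and "orientation" of the camera in the world. Camera axes: x right, y down, z forward; pixel columns grow to the right and rows downward; lengths in m; the calibration is good to about 2 mm. A picture is of the moment at which its call begins: read the wrist's pose just before it. camera_model takes no time and is no camera call; for the wrist camera it gives the pose at the moment of the call.
- robot.close_job(): hands the job in, once; it reports no verdict.
Trained networks look in the newest picture that a camera, given by its name, has taken for a name from the list of things; names that differ only in an ending like _2 or _b are one class to them, and where a whole thing is asked for, a point or a joint stands for the part that bears it (a point fixed in the world has none). Each returns a list of dicts, best first, with "confidence" (0 to 1); they miss things now and then, are a little off and sometimes report something else, mostly with a low value. They report only what shows in the picture. A call takes as long as a camera call.
- models.outline_of(camera, thing): "pixels" (480x640 bool, what is visible of it) and "pixel" ([column, row] in pixels, amid what is visible of it).
The state is a dict: "t": time; "q": joint angles; "dq": joint speeds; "joint_torque": joint torques, N m; "tool_pos": TCP position; "orientation": TCP orientation; "force": force on the tool from outside, world axes, zero at the start; "wrist_torque": the same for the moment, N m; "opening": finger opening in m.
Only numpy, scipy, OpenCV 4.12 (cv2) and the standard library are available. Lean on these libraries where they do the work, as an engineer would, in place of code of your own. Each camera call takes 0.05 s, during which the arm holds its last target.

TASK

Gently swing the clear lid of the ring case down until it is shut, then press the red wing fastener on the lid down against its spring, only as hard as it needs, and without forcing it turn it a quarter turn clockwise (seen from above) until its cam catches, so that the lid is locked. Let go of it, and leave the other goods on the stall where they are.

Things in the scene. Friction and masses are not known exactly. Their poses are not given: they have to be found in the camera images.
- case: Fixed dark wooden ring display case, 220 mm (its x) by 300 mm (its y) by 80 mm high, with blue lining and rings inside. Origin: centre of its underside, on the table; its -x side is the front (towards the robot), the lid is hinged along the top of the +x side. It does not move when pushed.
- lid (a joint): Angle of the lid, rad: 0 = shut, grows as the front edge rises (axis along the case's y through lid_hinge). A stiff friction hinge: the lid stays where it is left and closes under about 2 to 4 N at its front edge. Lid: clear sheet in an aluminium frame, 6 mm thick, 220 mm from hinge to front edge, 300 mm wide.
- lid_hinge (a point): Middle of the hinge line, 80 mm above the table, 110 mm behind the case's centre. Its frame turns with the lid: x from front edge to hinge, z out of the lid's outer face.
- lid_front (a point): Middle of the lid's front edge, on its outer (upper) face; moves with the lid.
- head_top (a point): Centre of the top of the fastener's red wing, on its axis, which stands square to the lid 30 mm in from the front edge, midway across. Wing 36 mm long, 12 thick, 28 tall, on a 12 mm stem; at rest its top is 50 mm above the lid's outer face (22 mm free below the wing). Frame: x along the wing, z out of the lid. Unturned the wing lies along the case's x, turned along its y.
- stud (a joint): How far the fastener is pressed into the lid, m: 0 = fully up, limit 0.021. A weak spring (1 to 2.5 N) holds it up. Somewhere between 1 and 13.5 mm of pressing it meets the catch's stiff spring (see socket), whose height differs each time and is not measured: feel for it.
- head (a joint): How far the fastener has been turned, rad: 0 = unlocked, grows clockwise seen from above, end stop at 1.66. With the lid shut it cannot turn unless pressed. At 1.41 to 1.66 the cam pin rises about 2 mm into its notch on release and stays caught; 1.57 is a full quarter turn. Resistance while pressed: about 0.1 N m.
- socket: Fixed steel catch housing in the case under the fastener, 36 mm square; origin at rim height, 80 mm in front of the case's centre. Its stiff spring starts at 1 N and adds 4 N per mm; the cam can turn only from 2.8 mm (12 N) into it, 6 mm is solid, above 22 N (also from forcing a blocked turn) it breaks. Felt at the hand, with the weak spring, 15 to 18 N is right.
- polish_red: Loose bottle of red nail polish, 28 mm diameter, 70 mm tall, near the case's +y side; origin at the centre of its underside.
- polish_blue: Loose bottle of blue nail polish, 28 mm diameter, 70 mm tall, near the case's -y side; origin at the centre of its underside.
- cassette_orange: Loose cassette in its box, orange cover, 109 x 70 x 16 mm, lying flat; origin at the centre of its underside.
- cassette_green: Loose cassette in its box, green cover, 109 x 70 x 16 mm, lying flat to the right; origin at the centre of its underside.
- book: Loose blue book with a yellow picture, 130 x 190 x 28 mm, lying flat; origin at the centre of its underside.
- pencase: Loose grey zip case, stiff, 190 x 90 x 40 mm; origin at the centre of its underside.

How it is judged:
By the outcome, as a careful person would: the job done as asked, in the order asked, and still so for the second after the job is handed in, with the robot touching nothing.
It also fails if it takes over 56 s, if anything falls off the work surface, if the arm or the gripper's body presses on something with over 40 N, if the wrist force passes 120 N, or if a joint passes its speed limit or range.

## Working session

There is one attempt and no reset: what is moved stays moved. The work goes in short steps, Python scripts to look and compute and a tool call to move; the robot and the scene stay as the last step left them, time stands still between calls to the robot, and variables do not carry over. Pictures are saved under pics/ and viewed, and the job is handed in when it is done.

Besides the shell and the picture viewer there is one more tool, called after ">>>" as name(argument=value, ...) on one line, values as JSON. carry_out: Moves the arm, as the interface text tells. Its arguments: {"type":"object","properties":{"motion":{"type":"array","items":{"type":"number"}},"squeeze":{"type":"number"}},"required":["motion"]}

```bash
ls; mkdir -p pics; python3 - <<'E'
from plant import robot, imaging, models
import cv2
print(robot.read_state())
for n in ("scene","top"):
    cv2.imwrite(f"pics/{n}0.png",imaging.read_camera(n)); print(n,imaging.camera_model(n))
E
```

```text
pics
{'t': 0.0, 'q': array([-1.32742809e+00,  1.31126463e-01,  1.48930996e+00, -8.41311098e-06,
        1.52298989e+00, -8.53623847e-02]), 'dq': array([-0.00054616,  0.0006704 , -0.00025121, -0.00175736, -0.00069168,
        0.00073236]), 'joint_torque': array([-7.45805537e-04, -5.59840143e+01, -4.91765070e+01,  7.67867896e-02,
        3.52502579e-02, -1.52916964e-04]), 'tool_pos': array([ 0.19361294, -0.56732726,  0.2365913 ]), 'orientation': array([-0.33909804,  2.0453972 , -2.04161213]), 'force': array([-0.10479195, -0.30356637,  0.16495061]), 'wrist_torque': array([-0.0320686 ,  0.01557178, -0.01352129]), 'opening': 0.0931210608089496}
scene {'K': array([[445.07437143,   0.        , 318.37769656],
       [  0.        , 445.07437143, 241.41439291],
       [  0.        ,   0.        ,   1.        ]]), 'position': array([ 0.41472786, -0.57191816,  0.90356391]), 'orientation': array([-2.51805335,  0.23856794, -0.08630461])}
top {'K': array([[433.3093895 ,   0.        , 320.66916131],
       [  0.        , 433.3093895 , 239.51520038],
       [  0.        ,   0.        ,   1.        ]]), 'position': array([ 0.38229489, -0.01613042,  1.19008807]), 'orientation': array([-2.13296927,  2.12153921, -0.13825099])}
```

View pics/scene0.png

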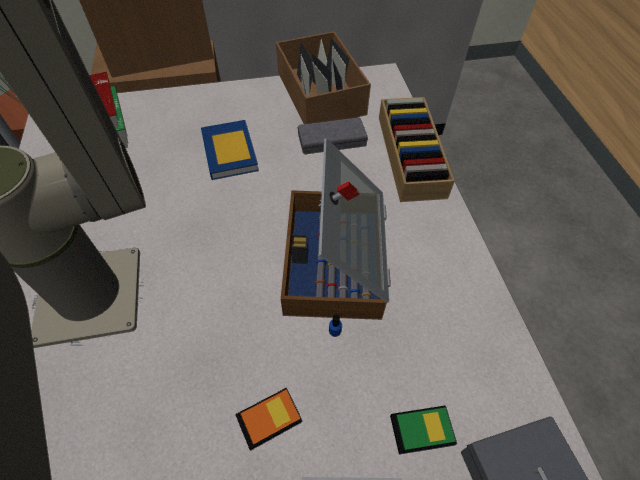

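View pics/top0.png

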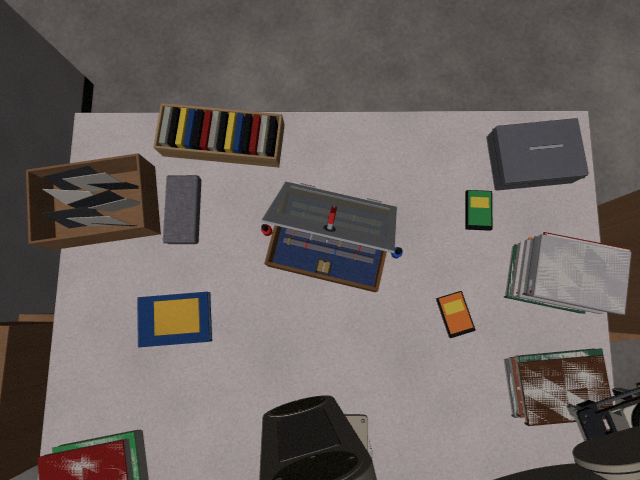

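The pictures show the case at about (325,235) in the top view, slightly yawed, with its lid open about 60° and the red wing at (333,215). The bottles stand beside it at (266,230) and (397,252). I'll zoom in next.

```bash
python3 - <<'E'
import cv2
a=cv2.imread('pics/top0.png')[170:300,250:410]; cv2.imwrite('pics/topz.png',cv2.resize(a,None,fx=4.9,fy=4.5,interpolation=cv2.INTER_CUBIC)[:600,:800])
a=cv2.imread('pics/scene0.png')[130:340,270:400]; cv2.imwrite('pics/scenez.png',cv2.resize(a,None,fx=2.8,fy=2.8,interpolation=cv2.INTER_CUBIC))
from plant import models
import numpy as np
for c in("top","scene"):
  for n in("case","lid","head_top","polish_red","polish_blue"):
    r=models.outline_of(c,n)
    for d in r[:1]:
      ys,xs=np.nonzero(d["pixels"]); h=cv2.convexHull(np.c_[xs,ys].astype(np.int32))
      ap=cv2.approxPolyDP(h,3,True)[:,0].tolist()
      print(c,n,round(d["confidence"],2),d["pixel"],ap)
E
```

```text
top case 0.93 [331.7, 234.9] [[397, 209], [395, 249], [375, 292], [264, 263], [262, 219], [285, 182], [379, 200]]
top lid 0.95 [336.6, 214.2] [[394, 248], [387, 251], [326, 238], [261, 219], [285, 183], [394, 206]]
top polish_red 0.66 [268.0, 230.9] [[272, 233], [264, 235], [261, 226], [268, 225]]
scene case 0.98 [337.1, 250.2] [[379, 319], [285, 315], [282, 311], [291, 191], [326, 141], [381, 193], [390, 285], [388, 301]]
scene lid 0.75 [352.1, 226.1] [[386, 301], [319, 254], [325, 140], [381, 192]]
scene head_top 0.53 [348.1, 188.7] [[357, 191], [350, 198], [332, 197], [347, 182]]
scene polish_blue 0.63 [334.7, 327.6] [[332, 336], [328, 326], [337, 315], [341, 332]]
```

View pics/topz.png

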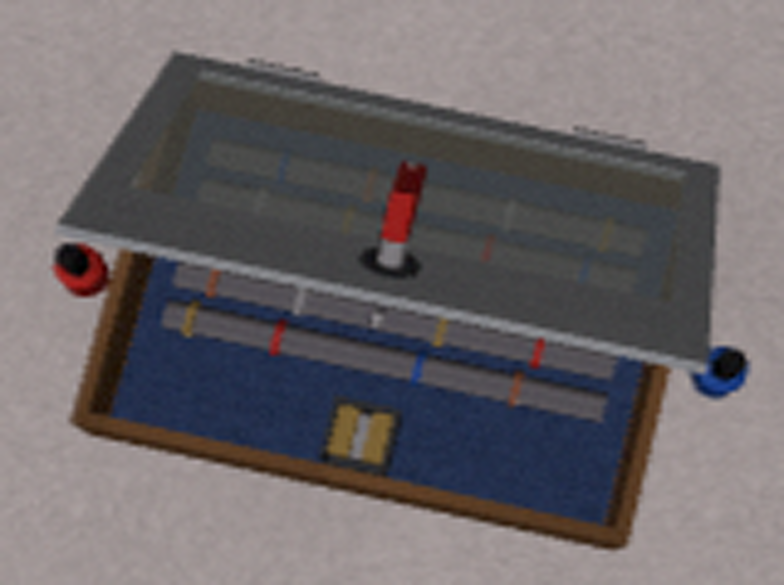

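View pics/scenez.png

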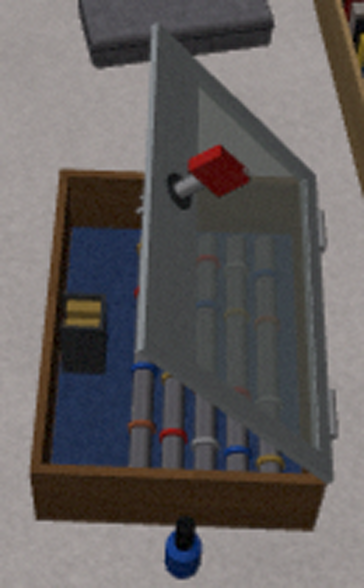

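```bash
cat > h.py <<'E'
import numpy as np
from scipy.spatial.transform import Rotation as R
from scipy.optimize import least_squares
from plant import robot, imaging, models
CM={n:imaging.camera_model(n) for n in("top","scene")}
def proj(c,P,cm=None):
    cm=cm or CM[c]; p=R.from_rotvec(cm["orientation"]).inv().apply(np.asarray(P)-cm["position"])
    q=p@np.asarray(cm["K"]).T; return q[...,:2]/q[...,2:]
def case2w(v,P): return R.from_euler('z',v[2]).apply(P)+[v[0],v[1],0]
def lid2case(a,P): # P in lid_hinge frame: x front->hinge, z out
    return R.from_euler('y',a).apply(P)+[.11,0,.08]
E
cat > fit.py <<'E'
from h import *
L=.22
T="top";S="scene"
obs=[(S,'l',(-L,.15,.006),(325.4,138.9)),(S,'l',(-L,-.15,.0),(320,257.9)),(S,'l',(0,.15,.006),(382.5,193.6)),(S,'l',(0,-.15,.003),(387.9,302.1)),
(S,'c',(-.11,-.15,.08),(283.2,297.1)),(S,'c',(-.11,-.15,0),(283.2,315)),(S,'c',(.11,-.15,0),(381.4,318.6)),(S,'c',(-.11,.15,.08),(292.1,191.4)),
(T,'l',(-L,.15,.003),(262.2,220.7)),(T,'l',(-L,-.15,.003),(394.5,251.8)),(T,'l',(0,.15,.006),(285.7,181.6)),(T,'l',(0,-.15,.006),(396.5,207.3)),
(T,'c',(-.11,.15,.08),(265.3,262.9)),(T,'c',(-.11,-.15,.08),(377,290.5))]
def res(v):
    r=[]
    for c,k,P,px in obs:
        P=np.array(P,float)
        if k=='l': P=lid2case(v[3],P)
        r.append(proj(c,case2w(v,P))-px)
    return np.array(r)
best=min((least_squares(lambda v:res(v).ravel(),[.6,0,y,a],loss='soft_l1') for y in(-.25,.25) for a in (.6,1.,1.5)),key=lambda s:s.cost)
print(best.x,best.cost); print(res(best.x).round(1))
v=best.x
for z in(.006+.05,):
  print("head_top w",case2w(v,lid2case(v[3],np.array([-.19,0,.056]))), "front mid",case2w(v,lid2case(v[3],np.array([-.22,0,.006]))))
P=case2w(v,lid2case(v[3],np.array([-.19,0,.056])));print(proj(T,P),proj(S,P))
for n in [0]:
  P=case2w(v,np.array([-.08,0,.136]));print("closed head",P,np.rad2deg(v[2:4]))
E
python3 fit.py
```

```text
[ 0.56835734 -0.01114421 -0.22889165  0.86375582] 9.86654572310169
[[ 0.7 -0.5]
 [-1.3 -1.7]
 [ 0.5 -1. ]
 [ 0.5  0.7]
 [-2.3  2.1]
 [-0.1  1.2]
 [ 1.   1.3]
 [-0.7 -0.8]
 [-0.7  0.2]
 [-0.4 -0. ]
 [-0.2 -0.7]
 [ 0.3 -1.2]
 [-1.   0.4]
 [ 1.2  0. ]]
head_top w [ 0.59675161 -0.01775936  0.2608315 ] front mid [ 0.54074937 -0.00471226  0.2511608 ]
[333.39488165 209.15038516] [353.79881432 188.58659104]
closed head [0.49044387 0.00700764 0.136     ] [-13.11452555  49.48956296]
```

The fit is consistent: residuals are about 1–2 px, the yaw is −13.1° and the lid is open 49.5°. Next I'll check the tool orientation and plan the approach.

```bash
cat >> h.py <<'E'
V=np.array([0.5684,-0.0111,-0.2289,0.8638])
def goal(Pw,yawjaw=None,note=""):
    """print shift to Pw in tool axes and yaw difference; jaw dir angle desired (rad in world)"""
    s=robot.read_state(); Rt=R.from_rotvec(s["orientation"])
    M=Rt.as_matrix(); jaw=np.rad2deg(np.arctan2(M[1,2],M[0,2]))
    print(note,"t",round(s["t"],2),"tcp",s["tool_pos"].round(4),"jaw yaw",jaw.round(2),"y ax",M[:,1].round(3),"F",s["force"].round(2),"q",s["q"].round(3),"open",round(s["opening"],4))
    print("  shift tool (mm)",(1000*Rt.inv().apply(np.asarray(Pw)-s["tool_pos"])).round(1))
    return s
E
python3 - <<'E'
from h import *
# push point on lid: 12 mm in, 50mm to -y
p=case2w(V,lid2case(V[3],np.array([-.208,-.05,.006]))); print(p)
goal(p+[0,0,.019+.04])
print("target jaw yaw", np.rad2deg(V[2])+90)
E
```

```text
[ 0.53704545 -0.05513401  0.24204312]
 t 0.6 tcp [ 0.1938 -0.5679  0.2376] jaw yaw -71.16 y ax [ 0. -0. -1.] F [-1.1  -0.17 -1.03] q [-1.327  0.13   1.488  0.     1.523 -0.085] open 0.093
  shift tool (mm) [-490.4  -63.4 -374.4]
target jaw yaw 76.88499606945545
```

```bash
cat >> h.py <<'E'
def plan(Pw,n,dyaw,lift=0,op=-1):
    """rows: world straight to Pw in n rows, turning dyaw deg about tool y each row"""
    s=robot.read_state(); Rt=R.from_rotvec(s["orientation"]); d=(np.asarray(Pw)-s["tool_pos"])/n
    for i in range(n):
        sh=Rt.inv().apply(d); print([*sh.round(3).tolist(),0,dyaw,0,op],end=", " if (i+1)%5 else "\n")
        Rt=Rt*R.from_euler('y',dyaw,degrees=True)
E
python3 - <<'E'
from h import *
plan(np.array([.537,-.055,.31]),20,-7.4)
E
```

```text
[-0.025, -0.004, -0.019, 0, -7.4, 0, -1], [-0.027, -0.004, -0.015, 0, -7.4, 0, -1], [-0.028, -0.004, -0.012, 0, -7.4, 0, -1], [-0.03, -0.004, -0.008, 0, -7.4, 0, -1], [-0.031, -0.004, -0.004, 0, -7.4, 0, -1]
[-0.031, -0.004, -0.0, 0, -7.4, 0, -1], [-0.031, -0.004, 0.004, 0, -7.4, 0, -1], [-0.03, -0.004, 0.008, 0, -7.4, 0, -1], [-0.029, -0.004, 0.011, 0, -7.4, 0, -1], [-0.027, -0.004, 0.015, 0, -7.4, 0, -1]
[-0.025, -0.004, 0.018, 0, -7.4, 0, -1], [-0.022, -0.004, 0.021, 0, -7.4, 0, -1], [-0.019, -0.004, 0.024, 0, -7.4, 0, -1], [-0.016, -0.004, 0.026, 0, -7.4, 0, -1], [-0.012, -0.004, 0.028, 0, -7.4, 0, -1]
[-0.009, -0.004, 0.03, 0, -7.4, 0, -1], [-0.005, -0.004, 0.03, 0, -7.4, 0, -1], [-0.001, -0.004, 0.031, 0, -7.4, 0, -1], [0.003, -0.004, 0.031, 0, -7.4, 0, -1], [0.007, -0.004, 0.03, 0, -7.4, 0, -1]
```

>>> carry_out(motion=[-0.025,-0.015,-0.019,0,-7.4,0,-1,-0.027,-0.015,-0.015,0,-7.4,0,-1,-0.028,-0.015,-0.012,0,-7.4,0,-1,-0.03,-0.015,-0.008,0,-7.4,0,-1,-0.031,-0.015,-0.004,0,-7.4,0,-1], squeeze=20)

```text
t: 1.1
tool_pos: [0.2792, -0.4359, 0.3112]
orientation: [-0.876, 1.628, -1.617]
force: [0.4, -0.5, 0.4]
opening: 0.0573
```

>>> carry_out(motion=[-0.031,0,0,0,-7.4,0,-1,-0.031,0,0.004,0,-7.4,0,-1,-0.03,0,0.008,0,-7.4,0,-1,-0.029,0,0.011,0,-7.4,0,-1,-0.027,0,0.015,0,-7.4,0,-1])

```text
t: 1.6
tool_pos: [0.3655, -0.3002, 0.3162]
orientation: [-1.251, 1.138, -1.143]
force: [0.0, -0.8, -0.8]
opening: 0.0173
```

```bash
python3 - <<'E'
from h import *
goal([.537,-.055,.31]); plan(np.array([.537,-.055,.31]),12,-7.4)
E
```

```text
t 1.6 tcp [ 0.3655 -0.3002  0.3162] jaw yaw 5.3 y ax [ 0.002 -0.001 -1.   ] F [ 0.01 -0.81 -0.75] q [-7.970e-01 -2.400e-01  1.703e+00  1.000e-03  1.675e+00 -8.890e-01] open 0.0173
  shift tool (mm) [-228.4    6.3  193.4]
[-0.019, 0.001, 0.016, 0, -7.4, 0, -1], [-0.017, 0.001, 0.018, 0, -7.4, 0, -1], [-0.014, 0.001, 0.02, 0, -7.4, 0, -1], [-0.012, 0.001, 0.022, 0, -7.4, 0, -1], [-0.009, 0.001, 0.023, 0, -7.4, 0, -1]
[-0.005, 0.001, 0.024, 0, -7.4, 0, -1], [-0.002, 0.001, 0.025, 0, -7.4, 0, -1], [0.001, 0.001, 0.025, 0, -7.4, 0, -1], [0.004, 0.001, 0.025, 0, -7.4, 0, -1], [0.007, 0.001, 0.024, 0, -7.4, 0, -1]
[0.01, 0.001, 0.023, 0, -7.4, 0, -1], [0.013, 0.001, 0.021, 0, -7.4, 0, -1],
```

>>> carry_out(motion=[-0.022,0,0.019,0,-7.2,0,-1,-0.02,0,0.022,0,-7.2,0,-1,-0.017,0,0.024,0,-7.2,0,-1,-0.014,0,0.026,0,-7.2,0,-1,-0.01,0,0.028,0,-7.2,0,-1])

```text
t: 2.1
tool_pos: [0.4523, -0.1733, 0.3177]
orientation: [-1.474, 0.638, -0.648]
force: [-0.7, -0.7, -0.2]
opening: 0.0006
```

>>> carry_out(motion=[-0.006,0,0.029,0,-7.2,0,-1,-0.002,0,0.03,0,-7.2,0,-1,0.001,0,0.03,0,-7.2,0,-1,0.004,0,0.03,0,-7.2,0,-1,0,0,0,0,0,0,-1])

```text
t: 2.6
tool_pos: [0.5237, -0.0668, 0.3185]
orientation: [-1.561, 0.222, -0.235]
force: [-0.0, 0.1, 0.4]
opening: 0.0005
```

```bash
python3 - <<'E'
from h import *
import cv2
goal([.537,-.055,.261],note="to contact"); 
# arc: contact point (fixed lid pt) in world for angles
s=robot.read_state(); 
for a in np.linspace(V[3],0,9):
    print(np.rad2deg(a).round(1),(case2w(V,lid2case(a,np.array([-.208,-.05,.006])))+[0,0,.019]).round(4))
cv2.imwrite("pics/s1.png",imaging.read_camera("scene")[80:360,200:480])
E
```

```text
to contact t 2.6 tcp [ 0.5237 -0.0668  0.3185] jaw yaw 73.32 y ax [ 0.008 -0.003 -1.   ] F [-0.04  0.06  0.37] q [-2.230e-01 -9.300e-02  1.568e+00 -1.000e-03  1.658e+00 -1.503e+00] open 0.0005
  shift tool (mm) [ 8.9 57.5 15.2]
49.5 [ 0.537  -0.0551  0.261 ]
43.3 [ 0.5208 -0.0513  0.246 ]
37.1 [ 0.5062 -0.0479  0.2293]
30.9 [ 0.4934 -0.045   0.2111]
24.7 [ 0.4827 -0.0425  0.1915]
18.6 [ 0.474  -0.0404  0.1709]
12.4 [ 0.4676 -0.0389  0.1494]
6.2 [ 0.4634 -0.038   0.1274]
0.0 [ 0.4616 -0.0376  0.105 ]
```

View pics/s1.png

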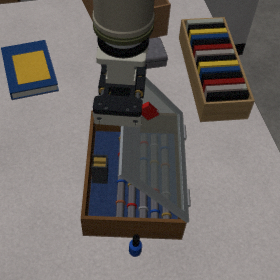

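The closed gripper is now in front of and above the lid, left of the red wing in the view. The lid hasn't been touched. I'll lower to contact and then follow its arc.

>>> carry_out(motion=[0.003,0.012,0.005,0,-1.8,0,-1,0.003,0.012,0.005,0,-1.8,0,-1,0.003,0.012,0.005,0,0,0,-1,0,0.01,0,0,0,0,-1,0,0.008,0,0,0,0,-1])

```text
t: 3.15
tool_pos: [0.5364, -0.0583, 0.2608]
orientation: [-1.567, 0.177, -0.192]
force: [0.5, -1.1, 3.9]
opening: 0.0005
```

```bash
python3 - <<'E'
from h import *
goal([.537,-.055,.261],note="to contact"); 
E
```

```text
to contact t 3.15 tcp [ 0.5364 -0.0583  0.2608] jaw yaw 76.53 y ax [ 0.009 -0.005 -1.   ] F [ 0.46 -1.1   3.87] q [-0.201 -0.051  1.633 -0.003  1.551 -1.537] open 0.0005
  shift tool (mm) [-0.2 -0.2  3.3]
```

>>> carry_out(motion=[-0.0055,0.005,0,0,0,0,-1,-0.0055,0.005,0,0,0,0,-1,-0.0055,0.005,0,0,0,0,-1,-0.005,0.0055,0,0,0,0,-1,-0.005,0.0055,0,0,0,0,-1])

```text
t: 3.65
tool_pos: [0.5101, -0.0524, 0.233]
orientation: [-1.567, 0.176, -0.197]
force: [3.3, -0.6, 1.1]
opening: 0.0003
```

```bash
cat >> h.py <<'E'
def arc():
    s=goal([.4616,-.0376,.105]); p=R.from_euler('z',-V[2]).apply(s["tool_pos"]-[V[0],V[1],0]); 
    x=p[0]-.11; z=p[2]-.019-.08; r=np.hypot(x,z); print("case frame",p.round(4),"r",r.round(4),"angle",np.rad2deg(np.arctan2(z,-x)-.006/r).round(2))
E
python3 -c "
from h import *
arc()"
```

```text
t 3.65 tcp [ 0.5101 -0.0524  0.233 ] jaw yaw 76.42 y ax [ 0.013 -0.005 -1.   ] F [ 3.28 -0.64  1.11] q [-0.201 -0.118  1.746 -0.003  1.5   -1.534] open 0.0003
  shift tool (mm) [-52.4 127.3   3.3]
case frame [-0.0474 -0.0535  0.233 ] r 0.2067 angle 38.76
```

Tracking well. I'll continue along the arc.

>>> carry_out(motion=[-0.005,0.006,0,0,0,0,-1,-0.005,0.006,0,0,0,0,-1,-0.0045,0.006,0,0,0,0,-1,-0.0045,0.0065,0,0,0,0,-1,-0.004,0.0065,0,0,0,0,-1])

```text
t: 4.15
tool_pos: [0.4863, -0.0471, 0.1996]
orientation: [-1.567, 0.174, -0.198]
force: [1.9, 0.2, 1.3]
opening: 0.0007
```

>>> carry_out(motion=[-0.004,0.0065,0,0,0,0,-1,-0.0035,0.0065,0,0,0,0,-1,-0.003,0.0065,0,0,0,0,-1,-0.003,0.007,0,0,0,0,-1,-0.003,0.007,0,0,0,0,-1])

```text
t: 4.65
tool_pos: [0.4691, -0.0432, 0.1629]
orientation: [-1.568, 0.175, -0.198]
force: [2.0, -0.2, 1.8]
opening: 0.0006
```

```bash
python3 -c "
from h import *
arc()"
```

```text
t 4.65 tcp [ 0.4691 -0.0432  0.1629] jaw yaw 76.42 y ax [ 0.014 -0.007 -1.   ] F [ 1.97 -0.16  1.77] q [-0.198 -0.192  1.942 -0.004  1.377 -1.531] open 0.0006
  shift tool (mm) [-9.5 57.7  3.8]
case frame [-0.0894 -0.0538  0.1629] r 0.2094 angle 16.11
```

>>> carry_out(motion=[-0.002,0.007,0,0,0,0,-1,-0.002,0.007,0,0,0,0,-1,-0.0015,0.007,0,0,0,0,-1,-0.001,0.007,0,0,0,0,-1,-0.001,0.007,0,0,0,0,-1])

```text
t: 5.15
tool_pos: [0.4609, -0.0413, 0.1243]
orientation: [-1.567, 0.176, -0.196]
force: [2.0, 0.0, 2.1]
opening: 0.0009
```

>>> carry_out(motion=[-0.0005,0.004,0,0,0,0,-1,-0.0005,0.003,0,0,0,0,-1,0,0.003,0,0,0,0,-1,0,0.003,0,0,0,0,-1,0,0.002,0,0,0,0,-1])

```text
t: 5.65
tool_pos: [0.4591, -0.0409, 0.1069]
orientation: [-1.567, 0.178, -0.194]
force: [0.0, -0.5, 1.8]
opening: 0.0003
```

```bash
python3 -c "
from h import *
arc()"
```

```text
t 5.65 tcp [ 0.4591 -0.0409  0.1069] jaw yaw 76.42 y ax [ 0.01  -0.006 -1.   ] F [ 0.04 -0.47  1.79] q [-0.197 -0.159  2.02  -0.004  1.27  -1.53 ] open 0.0003
  shift tool (mm) [1.7 1.9 3.8]
case frame [-0.0997 -0.0538  0.1069] r 0.2099 angle 0.52
```

Now small steps until the force shows it is seated.

>>> carry_out(motion=[0,0.001,0,0,0,0,-1,0,0.001,0,0,0,0,-1,0,0.001,0,0,0,0,-1,0,0.0005,0,0,0,0,-1,0,0,0,0,0,0,-1])

```text
t: 6.15
tool_pos: [0.459, -0.0409, 0.1054]
orientation: [-1.567, 0.178, -0.194]
force: [-0.4, 0.3, 0.4]
opening: 0.0002
```

>>> carry_out(motion=[0,0.001,0,0,0,0,-1,0,0.001,0,0,0,0,-1,0,0.001,0,0,0,0,-1,0,0.001,0,0,0,0,-1,0,0.001,0,0,0,0,-1])

```text
t: 6.65
tool_pos: [0.4592, -0.0409, 0.1052]
orientation: [-1.568, 0.179, -0.193]
force: [-5.7, 1.0, 12.7]
opening: 0.0006
```

It's seated: the fingertip stopped at z = 0.086, and 80 + 6 mm is expected. I'll lift off and look at the wing.

>>> carry_out(motion=[0,-0.02,-0.01,0,0,0,-1,0,-0.03,-0.01,0,0,0,-0.1,0,-0.03,-0.01,0,0,0,-0.1,-0.02,-0.02,0,0,0,0,-0.1,-0.03,0,0,0,0,0,-0.1])

```text
t: 7.15
tool_pos: [0.4011, -0.0588, 0.2064]
orientation: [-1.567, 0.183, -0.188]
force: [-0.0, 0.7, 1.1]
opening: 0.0279
```

```bash
python3 - <<'E'
from h import *
import cv2
goal([.4904,.007,.129])
cm=imaging.camera_model("wrist"); im=imaging.read_camera("wrist"); cv2.imwrite("pics/w1.png",im)
for n,sl in(("top",np.s_[150:310,240:420]),("scene",np.s_[100:340,240:420])):
    a=imaging.read_camera(n); cv2.imwrite(f"pics/{n}2f.png",a)
    cv2.imwrite(f"pics/{n}2.png",cv2.resize(a[sl],None,fx=2.5,fy=2.5,interpolation=cv2.INTER_CUBIC))
P=[case2w(V,np.array([-.08+dx,dy,z])) for dx,dy,z in((0,0,.136),(.018,0,.136),(-.018,0,.136),(-.11,0,.086),(-.11,.15,.086),(-.11,-.15,.086))]
print("pred top",proj("top",np.array(P)).round(1).tolist());print("pred scene",proj("scene",np.array(P)).round(1).tolist());print("wrist",proj(None,np.array(P),cm).round(1).tolist())
E
```

```text
t 7.15 tcp [ 0.4011 -0.0588  0.2064] jaw yaw 76.47 y ax [ 0.003 -0.005 -1.   ] F [-0.01  0.72  1.14] q [-0.269 -0.414  2.039 -0.004  1.513 -1.603] open 0.0279
  shift tool (mm) [71.1 77.4 85.2]
pred top [[323.0, 263.2], [324.7, 256.0], [321.3, 270.3], [313.2, 307.5], [255.9, 293.5], [371.5, 321.7]]
pred scene [[299.1, 225.7], [307.5, 226.0], [290.8, 225.5], [251.1, 237.5], [258.7, 187.9], [242.1, 296.4]]
wrist [[455.3, 368.0], [453.1, 393.0], [457.6, 342.2], [443.8, 183.8], [664.4, 182.3], [224.5, 185.3]]
```

View pics/w1.png

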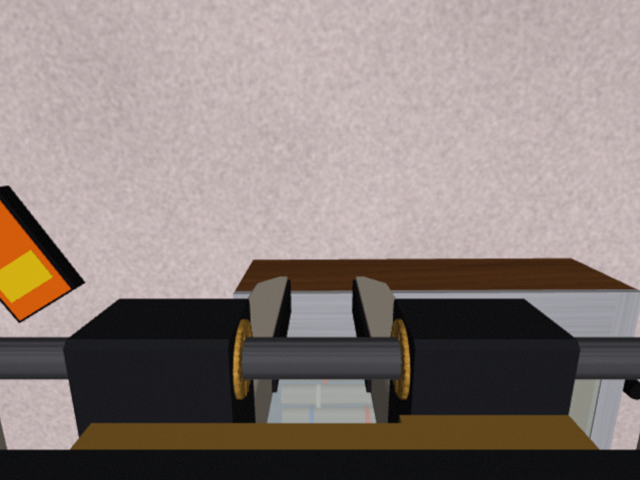

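View pics/top2.png

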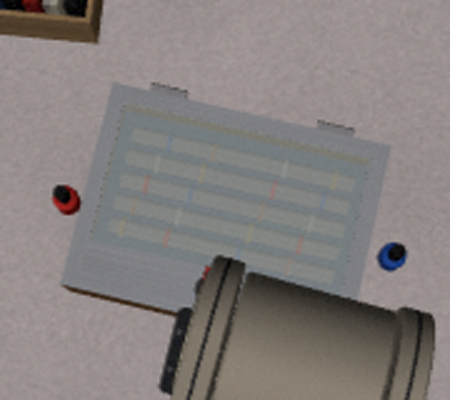

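View pics/scene2.png

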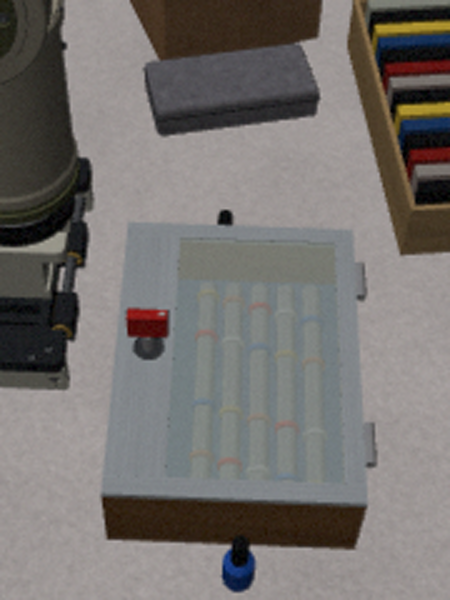

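The scene view shows the lid shut and the wing's top centre at (299,225), against a predicted (299,226). Both bottles are untouched. I'll move above the wing.

>>> carry_out(motion=[0.02,0,0.024,0,0,0,-0.1,0.02,0,0.024,0,0,0,-0.1,0.02,0,0.024,0,0,0,-0.1,0.011,0,0.013,0,-0.4,0,-0.1,0,0,0,0,0,0,-0.1])

```text
t: 7.8
tool_pos: [0.4937, 0.0097, 0.1996]
orientation: [-1.568, 0.181, -0.181]
force: [-0.4, -0.2, 0.0]
opening: 0.0422
```

```bash
python3 - <<'E'
from h import *
goal([.4904,.007,.129])
E
```

```text
t 7.8 tcp [0.4937 0.0097 0.1996] jaw yaw 76.78 y ax [-0.001 -0.005 -1.   ] F [-0.38 -0.23  0.04] q [-0.081 -0.139  1.826 -0.005  1.454 -1.42 ] open 0.0422
  shift tool (mm) [-2.6 70.6 -3.1]
```

>>> carry_out(motion=[-0.0025,0.02,-0.003,0,0,0,-0.1,0,0.02,0,0,0,0,-0.1,0,0.013,0,0,0,0,-0.1,0,0.008,0,0,0,0,-0.1,0,0,0,0,0,0,-0.1])

```text
t: 8.3
tool_pos: [0.4899, 0.0058, 0.1335]
orientation: [-1.569, 0.184, -0.177]
force: [-0.1, -0.6, 0.3]
opening: 0.0419
```

```bash
python3 - <<'E'
from h import *
goal([.4904,.007,.129])
E
```

```text
t 8.3 tcp [0.4899 0.0058 0.1335] jaw yaw 76.8 y ax [-0.005 -0.005 -1.   ] F [-0.15 -0.63  0.3 ] q [-0.089 -0.089  1.905 -0.006  1.331 -1.428] open 0.0419
  shift tool (mm) [0.3 4.5 1.3]
```

Now down the last 4 mm and close on the wing, watching the lateral force.

>>> carry_out(motion=[0,0.003,0.001,0,0,0,-0.1,0,0.001,0,0,0,0,-0.1,0,0,0,0,0,0,-0.75,0,0,0,0,0,0,-0.75,0,0,0,0,0,0,-0.75], squeeze=20)

```text
t: 8.8
tool_pos: [0.4917, 0.0064, 0.1319]
orientation: [-1.569, 0.182, -0.181]
force: [1.3, 0.3, 1.1]
opening: 0.0225
```

>>> carry_out(motion=[0,0,0,0,0,0,-1,0,0,0,0,0,0,-1,0,0,0,0,0,0,-1,0,0,0,0,0,0,-1,0,0,0,0,0,0,-1], squeeze=40)

```text
t: 9.3
tool_pos: [0.492, 0.0064, 0.1324]
orientation: [-1.569, 0.181, -0.182]
force: [-0.4, 0.2, -0.6]
opening: 0.0115
```

```bash
python3 - <<'E'
from h import *
import cv2
s=goal([.4904,.007,.129]);print(s["wrist_torque"])
cv2.imwrite("pics/s3.png",cv2.resize(imaging.read_camera("scene")[130:330,230:400],None,fx=3,fy=3))
E
```

```text
t 9.3 tcp [0.492  0.0064 0.1324] jaw yaw 76.79 y ax [-0.    -0.006 -1.   ] F [-0.37  0.17 -0.6 ] q [-0.087 -0.087  1.905 -0.006  1.324 -1.426] open 0.0115
  shift tool (mm) [-1.7  3.4  0.2]
[ 0.06314164 -0.19210536  0.01942135]
```

View pics/s3.png

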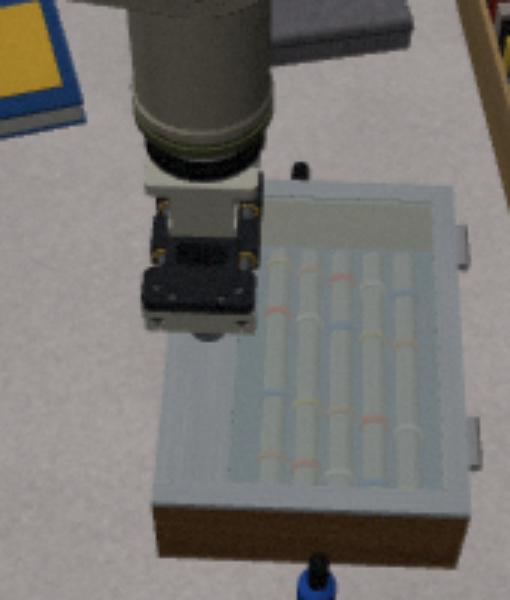

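>>> carry_out(motion=[0,0,0,0,0,0,-0.4,0,0,0,0,0,0,-0.4,-0.0017,0.002,0,0,0,0,-0.4,0,0.001,0,0,0,0,-0.4,0,0,0,0,0,0,-0.4], squeeze=20)

```text
t: 9.85
tool_pos: [0.4902, 0.0068, 0.1293]
orientation: [-1.569, 0.181, -0.182]
force: [0.7, -0.0, 0.3]
opening: 0.028
```

```bash
python3 - <<'E'
from h import *
s=goal([.4904,.007,.129]);print(s["wrist_torque"])
E
```

```text
t 9.85 tcp [0.4902 0.0068 0.1293] jaw yaw 76.78 y ax [-0.    -0.006 -1.   ] F [ 0.72 -0.03  0.27] q [-0.086 -0.089  1.912 -0.006  1.318 -1.425] open 0.028
  shift tool (mm) [0.1 0.3 0.2]
[ 0.0779331  -0.16742705 -0.02873882]
```

Within 0.3 mm. Closing again.

>>> carry_out(motion=[0,0,0,0,0,0,-1,0,0,0,0,0,0,-1,0,0,0,0,0,0,-1,0,0,0,0,0,0,-1,0,0,0,0,0,0,-1], squeeze=45)

```text
t: 10.35
tool_pos: [0.4902, 0.0069, 0.1292]
orientation: [-1.569, 0.181, -0.182]
force: [0.1, 0.2, 0.0]
opening: 0.0117
```

>>> carry_out(motion=[0,0.0005,0,0,0,0,-1,0,0.0005,0,0,0,0,-1,0,0.0005,0,0,0,0,-1,0,0.0005,0,0,0,0,-1,0,0,0,0,0,0,-1])

```text
t: 10.85
tool_pos: [0.4902, 0.0069, 0.1273]
orientation: [-1.569, 0.181, -0.182]
force: [-0.2, -0.1, 0.8]
opening: 0.0115
```

>>> carry_out(motion=[0,0.0005,0,0,0,0,-1,0,0.0005,0,0,0,0,-1,0,0.0005,0,0,0,0,-1,0,0.0005,0,0,0,0,-1,0,0,0,0,0,0,-1])

```text
t: 11.35
tool_pos: [0.4902, 0.0069, 0.1251]
orientation: [-1.569, 0.181, -0.182]
force: [0.3, 0.4, 0.7]
opening: 0.0115
```

```bash
python3 - <<'E'
from h import *
s=goal([.4904,.007,.129]);print(s["wrist_torque"])
E
```

```text
t 11.35 tcp [0.4902 0.0069 0.1251] jaw yaw 76.79 y ax [-0.    -0.006 -1.   ] F [0.31 0.42 0.67] q [-0.086 -0.084  1.916 -0.006  1.309 -1.425] open 0.0115
  shift tool (mm) [ 0.2 -3.9  0.2]
[ 0.19041978 -0.09693267  0.05696258]
```

>>> carry_out(motion=[0,0.0005,0,0,0,0,-1,0,0.0005,0,0,0,0,-1,0,0.0005,0,0,0,0,-1,0,0.0005,0,0,0,0,-1,0,0,0,0,0,0,-1])

```text
t: 11.85
tool_pos: [0.4902, 0.0069, 0.123]
orientation: [-1.569, 0.181, -0.182]
force: [-0.1, -0.4, 1.4]
opening: 0.0118
```

>>> carry_out(motion=[0,0.0005,0,0,0,0,-1,0,0.0005,0,0,0,0,-1,0,0.0005,0,0,0,0,-1,0,0.0005,0,0,0,0,-1,0,0,0,0,0,0,-1])

```text
t: 12.35
tool_pos: [0.4903, 0.0069, 0.1212]
orientation: [-1.569, 0.181, -0.182]
force: [-2.6, 0.1, 3.3]
opening: 0.0116
```

>>> carry_out(motion=[0,0.0005,0,0,0,0,-1,0,0.0005,0,0,0,0,-1,0,0,0,0,0,0,-1,0,0,0,0,0,0,-1,0,0,0,0,0,0,-1])

```text
t: 12.85
tool_pos: [0.4903, 0.0069, 0.121]
orientation: [-1.569, 0.181, -0.182]
force: [-3.2, 0.5, 3.9]
opening: 0.0112
```

```bash
python3 - <<'E'
from h import *
s=goal([.4904,.007,.129]);print(s["wrist_torque"])
E
```

```text
t 12.85 tcp [0.4903 0.0069 0.121 ] jaw yaw 76.79 y ax [-0.    -0.006 -1.   ] F [-3.17  0.53  3.93] q [-0.086 -0.08   1.92  -0.006  1.301 -1.425] open 0.0112
  shift tool (mm) [ 0.1 -8.   0.1]
[0.16820362 0.32147765 0.05009511]
```

>>> carry_out(motion=[0,0.0005,0,0,0,0,-1,0,0.0005,0,0,0,0,-1,0,0.0005,0,0,0,0,-1,0,0.0005,0,0,0,0,-1,0,0,0,0,0,0,-1])

```text
t: 13.35
tool_pos: [0.4903, 0.0069, 0.1202]
orientation: [-1.569, 0.181, -0.182]
force: [-3.3, -0.2, 7.1]
opening: 0.0113
```

>>> carry_out(motion=[0,0.0006,0,0,0,0,-1,0,0.0006,0,0,0,0,-1,0,0.0006,0,0,0,0,-1,0,0.0006,0,0,0,0,-1,0,0.0006,0,0,0,0,-1])

```text
t: 13.85
tool_pos: [0.4904, 0.0069, 0.1196]
orientation: [-1.569, 0.181, -0.181]
force: [-5.4, 0.2, 10.0]
opening: 0.0119
```

>>> carry_out(motion=[-0.0003,0.0008,0,0,0,0,-1,-0.0003,0.0008,0,0,0,0,-1,-0.0003,0.0008,0,0,0,0,-1,0,0.0008,0,0,0,0,-1,0,0.0008,0,0,0,0,-1])

```text
t: 14.35
tool_pos: [0.4903, 0.0069, 0.1192]
orientation: [-1.569, 0.179, -0.183]
force: [-6.3, -0.4, 10.9]
opening: 0.0119
```

```bash
python3 - <<'E'
from h import *
s=goal([.4904,.007,.129]);print(s["wrist_torque"])
E
```

```text
t 14.35 tcp [0.4903 0.0069 0.1192] jaw yaw 76.81 y ax [ 0.002 -0.006 -1.   ] F [-6.25 -0.45 10.95] q [-0.086 -0.079  1.923 -0.006  1.296 -1.425] open 0.0119
  shift tool (mm) [ 0.1 -9.8  0.1]
[ 0.22741107  1.07324714 -0.00367314]
```

>>> carry_out(motion=[-0.001,0.0011,0,0,0,0,-1,-0.001,0.0011,0,0,0,0,-1,-0.001,0.0011,0,0,0,0,-1,-0.001,0.0011,0,0,0,0,-1,-0.001,0.0011,0,0,0,0,-1])

```text
t: 14.85
tool_pos: [0.4899, 0.007, 0.1194]
orientation: [-1.57, 0.171, -0.191]
force: [-1.7, -0.8, 10.0]
opening: 0.0114
```

```bash
python3 - <<'E'
from h import *
s=goal([.4904,.007,.129]);print(s["wrist_torque"])
E
```

```text
t 14.85 tcp [0.4899 0.007  0.1194] jaw yaw 76.8 y ax [ 0.012 -0.008 -1.   ] F [-1.7  -0.75  9.96] q [-0.085 -0.091  1.934 -0.008  1.287 -1.423] open 0.0114
  shift tool (mm) [ 0.7 -9.6  0.1]
[ 0.09798067  0.55225035 -0.00806505]
```

>>> carry_out(motion=[-0.0004,0.0016,0,0,0,0.3,-1,-0.0004,0.0016,0,0,0,0.3,-1,-0.0004,0.0016,0,0,0,0.3,-1,-0.0004,0.0016,0,0,0,0.3,-1,-0.0004,0.0016,0,0,0,0.3,-1])

```text
t: 15.35
tool_pos: [0.4907, 0.0068, 0.118]
orientation: [-1.568, 0.187, -0.175]
force: [-6.6, -0.2, 15.2]
opening: 0.0117
```

```bash
python3 - <<'E'
from h import *
s=goal([.4904,.007,.129]);print(s["wrist_torque"])
E
```

```text
t 15.35 tcp [0.4907 0.0068 0.118 ] jaw yaw 76.81 y ax [-0.008 -0.004 -1.   ] F [-6.56 -0.18 15.17] q [-0.087 -0.067  1.914 -0.005  1.302 -1.427] open 0.0117
  shift tool (mm) [ -0.5 -11.    0. ]
[ 0.09167721  1.15499431 -0.0111765 ]
```

>>> carry_out(motion=[-0.0006,0.0017,0,0,0,-0.1,-1,-0.0006,0.0017,0,0,1,-0.1,-1,-0.0006,0.0017,0,0,2,0,-1,-0.0006,0.0017,0,0,2,0,-1,-0.0006,0.0017,0,0,2,0,-1])

```text
t: 15.85
tool_pos: [0.4904, 0.0068, 0.1176]
orientation: [-1.559, 0.278, -0.281]
force: [-7.7, -0.6, 18.3]
opening: 0.0117
```

```bash
python3 - <<'E'
from h import *
s=goal([.4904,.007,.129]);print(s["wrist_torque"])
E
```

```text
t 15.85 tcp [0.4904 0.0068 0.1176] jaw yaw 69.62 y ax [ 0.001 -0.007 -1.   ] F [-7.71 -0.63 18.35] q [-0.086 -0.077  1.923 -0.007  1.293 -1.299] open 0.0117
  shift tool (mm) [ -0.1 -11.4   0.2]
[0.06539765 1.48487329 0.07134432]
```

Turning freely, with a moment of 0.07 N·m. The force of 18 N is at the upper edge, so I'll ease off a little and keep turning.

>>> carry_out(motion=[-0.0006,0.0013,0,0,3,0,-1,-0.0006,0.0014,0,0,4,0,-1,-0.0006,0.0014,0,0,4,0,-1,-0.0006,0.0014,-0.0002,0,4,0,-1,-0.0006,0.0014,-0.0002,0,4,0,-1])

```text
t: 16.35
tool_pos: [0.4899, 0.0064, 0.1181]
orientation: [-1.507, 0.541, -0.555]
force: [-6.8, -0.8, 14.8]
opening: 0.0116
```

```bash
python3 - <<'E'
from h import *
s=goal([.4904,.007,.129]);print(s["wrist_torque"])
E
```

```text
t 16.35 tcp [0.4899 0.0064 0.1181] jaw yaw 49.91 y ax [ 0.006 -0.01  -1.   ] F [-6.75 -0.84 14.84] q [-0.085 -0.084  1.929 -0.009  1.289 -0.954] open 0.0116
  shift tool (mm) [  0.1 -10.9   0.8]
[-1.16890853e-03  1.27852693e+00  8.57046835e-02]
```

>>> carry_out(motion=[-0.0006,0.0016,-0.0001,0,4,0,-1,-0.0006,0.0016,-0.0002,0,4,0,-1,-0.0005,0.0016,-0.0002,0,4,0,-1,-0.0005,0.0016,-0.0003,0,4,0,-1,-0.0004,0.0016,-0.0003,0,4,0,-1])

```text
t: 16.85
tool_pos: [0.4893, 0.0061, 0.1177]
orientation: [-1.413, 0.816, -0.841]
force: [-9.1, -0.2, 17.3]
opening: 0.0119
```

```bash
python3 - <<'E'
from h import *
s=goal([.4904,.007,.129]);print(s["wrist_torque"])
E
```

```text
t 16.85 tcp [0.4893 0.0061 0.1177] jaw yaw 29.08 y ax [ 0.01  -0.013 -1.   ] F [-9.07 -0.23 17.3 ] q [-0.084 -0.089  1.935 -0.012  1.284 -0.588] open 0.0119
  shift tool (mm) [ -0.1 -11.3   1.4]
[0.14350731 1.7016772  0.04906357]
```

>>> carry_out(motion=[-0.0005,0.0015,-0.0005,0,4,0.1,-1,-0.0004,0.0015,-0.0006,0,4,0.1,-1,-0.0004,0.0015,-0.0006,0,4,0.1,-1,-0.0003,0.0015,-0.0007,0,4,0.1,-1,-0.0002,0.0015,-0.0007,0,4,0,-1])

```text
t: 17.35
tool_pos: [0.4885, 0.0057, 0.1179]
orientation: [-1.271, 1.089, -1.115]
force: [-6.7, 0.2, 16.3]
opening: 0.0121
```

```bash
python3 - <<'E'
from h import *
s=goal([.4904,.007,.129]);print(s["wrist_torque"])
E
```

```text
t 17.35 tcp [0.4885 0.0057 0.1179] jaw yaw 8.25 y ax [ 0.014 -0.008 -1.   ] F [-6.7   0.16 16.33] q [-0.088 -0.095  1.94  -0.007  1.282 -0.23 ] open 0.0121
  shift tool (mm) [ -0.9 -11.    2.2]
[0.22586484 1.46855119 0.15609224]
```

>>> carry_out(motion=[0,0.0015,-0.0004,0,4.2,0,-1,0,0.0015,-0.0004,0,4.2,0,-1,0,0.0015,-0.0004,0,4.2,0,-1,0,0.0015,-0.0004,0,4.2,0,-1,0,0.0015,-0.0004,0,4,0,-1])

```text
t: 17.85
tool_pos: [0.4879, 0.0058, 0.1177]
orientation: [-1.081, 1.363, -1.392]
force: [-8.3, 0.9, 17.8]
opening: 0.0117
```

```bash
python3 - <<'E'
from h import *
s=goal([.4904,.007,.129]);print(s["wrist_torque"])
E
```

```text
t 17.85 tcp [0.4879 0.0058 0.1177] jaw yaw -13.4 y ax [ 0.016 -0.008 -1.   ] F [-8.3   0.87 17.76] q [-0.088 -0.099  1.945 -0.007  1.279  0.148] open 0.0117
  shift tool (mm) [ -1.7 -11.3   2.4]
[0.16192306 1.87933314 0.08604705]
```

The jaw has turned 90.2°. Easing the pressure off slowly while holding the angle.

>>> carry_out(motion=[0,0.0006,0,0,0,0,-1,0,0,0,0,0,0,-1,0,-0.0004,0,0,0,0,-1,0,-0.0006,0,0,0,0,-1,0,-0.0006,0,0,0,0,-1])

```text
t: 18.35
tool_pos: [0.4876, 0.0058, 0.1214]
orientation: [-1.08, 1.366, -1.394]
force: [1.3, -0.4, -2.7]
opening: 0.0117
```

```bash
python3 - <<'E'
from h import *
s=goal([.4904,.007,.129]);print(s["wrist_torque"])
E
```

```text
t 18.35 tcp [0.4876 0.0058 0.1214] jaw yaw -13.57 y ax [ 0.016 -0.008 -1.   ] F [ 1.29 -0.37 -2.69] q [-0.088 -0.104  1.942 -0.007  1.287  0.151] open 0.0117
  shift tool (mm) [-1.7 -7.6  2.6]
[ 0.0578335  -0.03793374  0.00614547]
```

Force is now −2.7 N, so the fastener is holding the tool down, which suggests it's caught. I'll let go, lift and look.

>>> carry_out(motion=[0,0.0003,0,0,0,0,-0.4,0,0,0,0,0,0,-0.4,0,0,0,0,0,0,-0.2,0,0,0,0,0,0,-0.1,0,0,0,0,0,0,-0.1])

```text
t: 18.85
tool_pos: [0.4876, 0.0058, 0.1198]
orientation: [-1.08, 1.366, -1.394]
force: [-0.7, 0.6, 0.2]
opening: 0.0411
```

>>> carry_out(motion=[0,-0.006,0,0,0,0,-0.1,0,-0.015,0,0,0,0,-0.1,0,-0.03,0,0,0,0,-0.1,0,-0.04,0,0,0,0,-0.1,0,-0.04,0,0,0,0,-0.1])

```text
t: 19.35
tool_pos: [0.4811, 0.0072, 0.2488]
orientation: [-1.091, 1.376, -1.388]
force: [0.5, -0.3, 0.3]
opening: 0.0422
```

>>> carry_out(motion=[0,-0.03,-0.04,0,0,0,-0.1,0,0,-0.05,0,0,0,-0.1,0,0,-0.04,0,0,0,-0.1,0,0,-0.02,0,0,0,-0.1,0,0,0,0,0,0,-0.1])

```text
t: 19.85
tool_pos: [0.3353, 0.0431, 0.2878]
orientation: [-1.078, 1.366, -1.394]
force: [1.0, -0.4, 0.2]
opening: 0.0418
```

```bash
python3 - <<'E'
from h import *
import cv2
goal([.4904,.007,.129])
for n,sl in(("top",np.s_[170:310,240:420]),("scene",np.s_[150:330,250:410])):
    a=imaging.read_camera(n); cv2.imwrite(f"pics/{n}4f.png",a)
    cv2.imwrite(f"pics/{n}4.png",cv2.resize(a[sl],None,fx=3.3,fy=3.3,interpolation=cv2.INTER_CUBIC))
def pr(z): return [case2w(V,np.array(p)) for p in((-.08,0,z),(-.08,.018,z),(-.08,-.018,z))]
for z in(.136,.131,.128,.126,.124): print(z,proj("top",np.array(pr(z))).round(1).tolist(),proj("scene",np.array(pr(z))).round(1).tolist())
E
```

```text
t 19.85 tcp [0.3353 0.0431 0.2878] jaw yaw -13.62 y ax [ 0.017 -0.007 -1.   ] F [ 1.   -0.42  0.24] q [-0.016 -0.663  2.056 -0.007  1.732  0.22 ] open 0.0418
  shift tool (mm) [ -2.  161.6 156.4]
0.136 [[323.0, 263.2], [315.8, 261.5], [330.2, 264.9]] [[299.1, 225.7], [299.7, 219.2], [298.6, 232.4]]
0.131 [[323.0, 263.4], [315.9, 261.7], [330.2, 265.1]] [[299.2, 227.1], [299.7, 220.6], [298.7, 233.8]]
0.128 [[323.1, 263.5], [315.9, 261.8], [330.2, 265.2]] [[299.2, 228.0], [299.8, 221.4], [298.7, 234.6]]
0.126 [[323.1, 263.6], [316.0, 261.9], [330.2, 265.3]] [[299.3, 228.5], [299.8, 222.0], [298.7, 235.2]]
0.124 [[323.1, 263.7], [316.0, 262.0], [330.2, 265.3]] [[299.3, 229.1], [299.8, 222.5], [298.8, 235.7]]
```

View pics/top4.png

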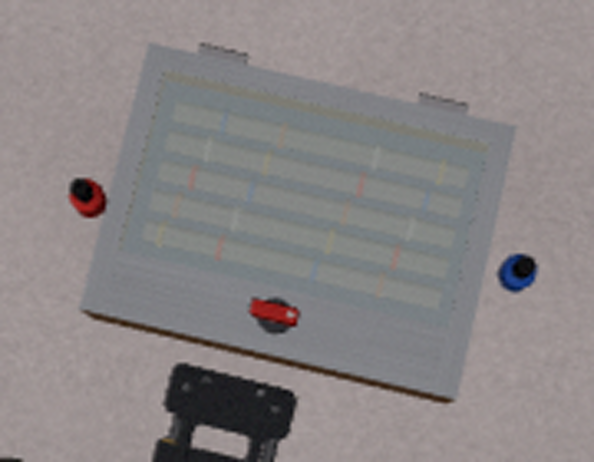

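View pics/scene4.png

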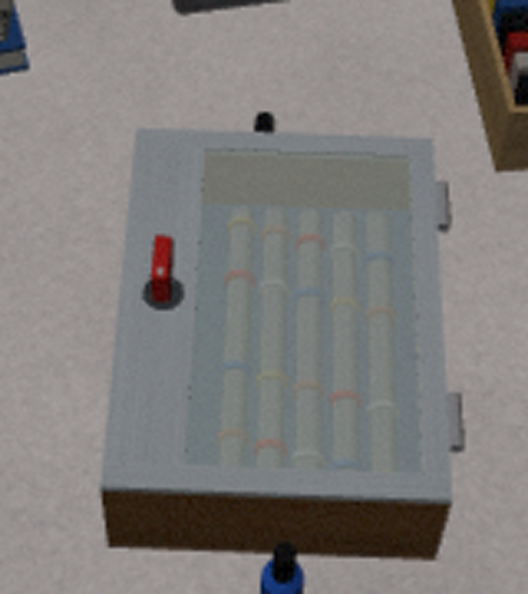

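The wing lies across the case's y. Its far end in the scene view is at row 221.5, which matches a top height of about 126 mm. It has therefore stayed about 9–10 mm pressed, so it's caught. Last checks before handing in: the wing angle and whether the other goods moved.

```bash
python3 - <<'E'
from h import *
import cv2
a=cv2.imread("pics/top0.png");b=imaging.read_camera("top")
d=(cv2.absdiff(a,b).max(2)>45).astype(np.uint8)
n,_,st,_=cv2.connectedComponentsWithStats(cv2.morphologyEx(d,cv2.MORPH_OPEN,np.ones((2,2))))
print([s.tolist() for s in st[1:] if s[4]>15])
for im,nm in((b,"top"),(imaging.read_camera("scene"),"scene")):
    h=im.astype(int); m=((h[...,2]>110)&(h[...,1]<50)); m[:, :285]=0; m[:,345:]=0; m[:200]=0; m[280:]=0
    ys,xs=np.nonzero(m); print(nm,len(xs),cv2.minAreaRect(np.c_[xs,ys].astype(np.float32)) if len(xs) else None)
def bot(im):
    pass
s=robot.read_state();print(s["t"],s["force"])
E
```

```text
[[263, 183, 135, 71, 5165], [266, 227, 121, 65, 4636], [222, 280, 116, 200, 11530], [333, 372, 4, 16, 46], [266, 387, 18, 3, 51], [612, 390, 13, 12, 72], [325, 397, 53, 83, 1860], [497, 396, 143, 84, 4139], [577, 401, 23, 11, 138], [568, 405, 7, 11, 45], [577, 411, 9, 10, 70]]
top 51 ((322.7117919921875, 264.04705810546875), (13.124293327331543, 4.338609218597412), 12.528807640075684)
scene 50 ((298.3353576660156, 227.48170471191406), (4.527693271636963, 11.484880447387695), 6.340191841125488)
20.05 [ 0.49946412  0.01546466 -0.55240838]
```

```bash
python3 -c "
from plant import robot
print(robot.close_job())"
```

```text
the job is handed in; nothing more can be done
None
```

The lid is shut and, as far as I can check, locked: the red fastener is turned a quarter turn and let go, and it stays down. I handed the job in at about 20 s with the gripper clear of the case; no verdict came back.

- **Lid:** I swung it down along its arc with closed fingertips, at about 2–4 N. A last push of about 13 N after it had seated confirmed it was shut. The fingertips stopped at 86 mm, which is the height of the shut lid's outer face.
- **Fastener:** I gripped the wing, pressed about 11.5 mm and felt the catch about 8 mm down. I then turned it 90° clockwise at roughly 15–18 N, peaking at 18.3 N. The turning moment read about 0.16 N·m at most, and the turn met no block.
- **After release:** The top camera shows the wing at 12.5°, against 13.3° expected for a full quarter turn. Its top sits at about 126–127 mm instead of 136 mm at rest, so the pin appears caught in its notch.
- **Other goods:** Comparing top views from before and after, only the case and the arm changed.

Two readings were off:
- **Side force:** While pressing there was an unwanted side force of up to 9 N, and the tool tilted about 1°.
- **Easing off:** The gripper rose 3.7 mm, more than the 2 mm notch rise, so the pads probably slipped a little on the wing.

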